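# Turn the examination lamp's filter wheel to blue

### The arm

A 7-joint arm with a two-finger parallel gripper is mounted at the origin on the work surface. World frame = base frame: x ahead of the robot, y to its left, z up, the work surface at z = 0. Lengths are in mm, angles in rad, forces in N, time in s.
With the tool pointing down it reaches from about 400 to 875 mm from the base axis. Payload 4.4 kg.
Tool frame: the origin (TCP) lies at the very end of the fingers, on their centre line; the grasp point (between the pads) lies 19 mm behind it; z points along the fingers, y is the line along which they close (so a half turn about z gives the same grasp; the last joint's range is limited). The gripper opens to 85 mm and grips with 20 to 120 N. Pads are 22 mm wide; open, the fingers measure 114 mm over their backs; the gripper's body (76 mm by 85 mm) begins 54 mm behind the grasp point. The pads swing forward as they close: fully open they stand 13 mm farther back than shut.
Start: joints at [1.107, 0.628, 0.038, 1.517, -0.027, 0.996, -0.02], TCP at [251.832, -599.248, 231.313] pointing down, gripper open.
Joint ranges: [-3.06, 3.06], [-0.37, 2.12], [-1.25, 1.32], [0.18, 2.47], [-1.1, 4.24], [0.23, 1.98], [-2.94, 2.94]. Speed limits (rad/s): [2.57, 2.57, 3.14, 3.14, 3.14, 3.14, 3.14].

### API

Orientations are given as [roll, pitch, yaw] about the fixed x, y, z axes, in that order (R = Rz(yaw) Ry(pitch) Rx(roll)).
In Python, from cell import ctrl gives the robot as it stands.
- The arm moves only by the tool step_arm, never from a script. Its argument "series" is a list that holds one entry, the list of rows, each a list of 7 numbers: the turn, a rotation vector about the tool's x, y, z as a fraction of full scale, then the shift along the tool's x, y, z as a fraction of full scale, then the closure, from 0 (fully open) to 1 (shut). In form: [[[ax, ay, az, tx, ty, tz, gripper], ...]]. A call has 1 to 12 rows; each row shifts and turns the commanded pose from where the row before left it, along the tool's axes as they then stand; what a row does not reach is not made up. Full scale, the value 1, is 150 mm for a shift and 45 degrees for a turn. A row lasts 1/10 s, in which the tool goes at most 50 mm and 8.59 degrees, less where a joint would pass 70% of its speed; a pose out of reach is approached as far as the arm can. A call with a number of a shift or a turn outside -1 to 1 is refused whole. A call with a gripper value outside its range is refused whole. The fingers move at their own pace and stop on an object; the grip force is fixed at half the most. Time passes only in rows, so rows that do not move let the fingers close. It gives the time, the measured TCP pose, the force, the opening and the grip force at its end, in the units of the state.
- ctrl.read_state(): the state, without advancing time (a new reading comes with each control period).
- ctrl.get_image(name): name is "scene" or "top"; returns a dict with "img" (400x640x3 uint8, red, green, blue), "fx", "fy", "cx", "cy" (pixels), "R" (3x3) and "t" (3): a world point X has camera coordinates R X + t. Camera axes: x right, y down, z forward; pixel columns grow to the right and rows downward; lengths in mm; the calibration is good to about 2 mm. A picture is of the moment at which its call begins. There is no depth.
- ctrl.finish_job(): hands the job in; it is judged then, once.
Trained networks look in a picture, given as the dict that the camera call returned (one of the last four; its "shot" number tells which), for a name from the list of things; names that differ only in an ending like _2 or _b are one class to them, and where a whole thing is asked for, a point or a joint stands for the part that bears it (a point fixed in the world has none). Each returns a list of dicts, best first, with "score" (0 to 1); they miss things now and then, are a little off and sometimes report something else, mostly with a low value. They report only what shows in the picture. A call takes as long as a camera call.
- ctrl.recognise(picture, thing): "centre" ([column, row] in pixels, amid what is visible of it).
The state is a dict: "clock": time; "qpos": joint angles; "qd": joint speeds; "tau": joint torques, N m; "eef_pos": TCP position; "tool_rot": TCP orientation; "force": force on the tool from outside, world axes, zero at the start; "torque": the same for the moment, N m; "width": finger opening in mm; "gripper_force": force on a finger pad.
Only numpy, scipy, OpenCV 4.12 (cv2) and the standard library are available. Lean on these libraries where they do the work, as an engineer would, in place of code of your own. Each camera call takes 0.05 s, during which the arm holds its last target. There are 200 camera calls.

### The job

Push the upright tabs of the examination lamp's filter wheel round with your fingertips, step by step, until the blue filter sits squarely at the white arrow on the lamp, then leave the wheel there and take your hand away. Push gently, do not lift, tip or shift the lamp, and leave everything else on the bench where it is.

Things in the scene. Friction and masses are not known exactly. Their poses are not given: they have to be found in the camera images.
- lamp: Examination lamp: loose, heavy (2.2 to 3.2 kg) grey drum, 240 mm across, top 55 mm above the bench, with a flat filter wheel on it. Origin: centre of its underside, on the wheel's vertical axis; z up. Its x axis points from the wheel's axis to the white arrow, a flat mark on the drum's top outside the wheel (82 to 118 mm from the axis), with a white stripe below it on the drum's side.
- wheel (a joint): Angle of the filter wheel on the lamp, rad, growing counter-clockwise seen from above. 0 or any whole turn: the blue filter is exactly at the arrow. It turns both ways, at least a full turn from any start, without clicks, and stays where it is left (dry friction: about 2 N on a tab turns it).
- hub (a point): Centre of the wheel, on top of its small steel hub cap (28 mm across), 75 mm above the bench. The wheel is a black disc 156 mm across, upper face 70 mm above the bench, with six round filters 60 degrees apart; counter-clockwise from above: blue, white, red, grey, green, amber-brown.
- tab (a point): Top of one of six equal upright metal tabs on the wheel's rim, 86 mm from the axis, 100 mm above the bench: the one 30 degrees counter-clockwise (from above) of the blue filter; the others follow every 60 degrees, midway between filters. Each is a radial plate 6 mm thick, reaching from 72 to 100 mm from the axis; its lower edge is 60 mm above the bench.
- blue_filter (a point): Centre of the blue filter's upper face (37 mm disc in a metal ring), on the wheel, 52 mm from the wheel's axis, 72 mm above the bench.
- arrow (a point): The place at the white arrow where the selected filter's centre belongs: fixed on the lamp, 52 mm from the wheel's axis on the side of the arrow, 72 mm above the bench.
- beaker: Open glass beaker, 60 mm across, 85 mm high, standing near the lamp; leave alone. Origin: centre of its underside.
- small_jar: Small glass jar with a white lid, 52 mm across, 75 mm high, standing near the lamp; leave alone. Origin: centre of its underside.
- brush: Flat brush with a yellow handle, 200 mm long, 42 mm wide, 20 mm high, lying near the lamp; leave alone. Origin: underside, middle of its length; x along it to the bristles.
- big_jar: Large stoppered glass jar, 110 mm across, 172 mm high, on the robot's right; leave alone. Origin: centre of its underside.
- steel_box: Flat steel instrument box, 103 x 203 x 30 mm, on the robot's left; leave alone. Origin: centre of its underside.
- reagent: Brown glass bottle with a black cap, 60 mm across, 130 mm high, on the robot's right; leave alone. Origin: centre of its underside.

How it is judged:
By the outcome, as a careful person would: the job done as asked, in the order asked, and still so for the second after the job is handed in, with the robot touching nothing.
It also fails if it takes over 58 s, if anything falls off the work surface, if the arm or the gripper's body presses on something with over 40 N, if the wrist force passes 120 N, or if a joint passes its speed limit or range.

## Working session

There is one attempt and no reset: what is moved stays moved. The work goes in short steps, Python scripts to look and compute and a tool call to move; the robot and the scene stay as the last step left them, time stands still between calls to the robot, and variables do not carry over. Pictures are saved under pics/ and viewed, at most 10 in all, crops included, and the job is handed in when it is done.

Besides the shell and the picture viewer there is one more tool, called after ">>>" by a JSON object that holds its "op" and its "data". step_arm: Moves the arm, as the interface text tells. Shift numbers are shares of 150 mm and turn numbers shares of 45 degrees, none past 1 either way. Its arguments: {"type":"object","properties":{"series":{"type":"array","items":{"type":"array","items":{"type":"array","items":{"type":"number","minimum":-1,"maximum":1}}}}},"required":["series"]}

```bash
mkdir -p pics
cat > h.py <<'E'
import numpy as np, cv2
from cell import ctrl
def proj(p,X):
    c=np.array(p["R"])@np.array(X,float)+np.array(p["t"]).ravel(); return [p["fx"]*c[0]/c[2]+p["cx"],p["fy"]*c[1]/c[2]+p["cy"]]
def ray(p,uv):
    R=np.array(p["R"]);d=R.T@np.array([(uv[0]-p["cx"])/p["fx"],(uv[1]-p["cy"])/p["fy"],1]);return -R.T@np.array(p["t"]).ravel(),d/np.linalg.norm(d)
def atz(p,uv,z):
    o,d=ray(p,uv);return o+d*(z-o[2])/d[2]
def tri(ps,uvs):
    A=np.zeros((3,3));b=np.zeros(3)
    for p,u in zip(ps,uvs):
        o,d=ray(p,u);M=np.eye(3)-np.outer(d,d);A+=M;b+=M@o
    return np.linalg.solve(A,b)
def save(p,n): cv2.imwrite("pics/"+n,cv2.cvtColor(p["img"],cv2.COLOR_RGB2BGR))
E
python3 - <<'E'
from h import *
np.set_printoptions(precision=1,suppress=True)
s=ctrl.read_state();print(s["clock"],s["eef_pos"],s["tool_rot"],s["width"])
P={n:ctrl.get_image(n) for n in("scene","top")}
for n,p in P.items():
    save(p,n+"0.png");print(n,ray(p,(320,200)))
for th,z in dict(hub=75,blue_filter=72,tab=100,lamp=30,beaker=40,small_jar=40,brush=10,big_jar=86,steel_box=15,reagent=65).items():
    r={n:ctrl.recognise(p,th) for n,p in P.items()}
    for n in r: print(th,n,[(round(q["score"],2),np.round(q["centre"]),atz(P[n],q["centre"],z)) for q in r[n][:2]])
    if all(r.values()): print("   tri",tri(list(P.values()),[r[n][0]["centre"] for n in P]))
E
```

```text
0.0 [ 251.6 -598.7  230.4] [-3.1  0.   0.4] 85.23040007668119
scene (array([1204.3, -389.1, 1114.4]), array([-0.5,  0.3, -0.8]))
top (array([ 209.5,  -13.9, 1775.4]), array([ 0.2,  0. , -1. ]))
hub scene [(0.71, array([346., 187.]), array([542.6,  98.3,  75. ]))]
hub top [(0.92, array([295., 203.]), array([522.1,  88.4,  75. ]))]
   tri [529.2  97.4  58.9]
blue_filter scene [(0.95, array([343., 188.]), array([539.1,  89.2,  72. ]))]
blue_filter top [(0.76, array([294., 200.]), array([534.6,  93.8,  72. ]))]
   tri [535.3  93.3  65.6]
tab scene [(0.86, array([344., 191.]), array([566.3,  74.2, 100. ]))]
tab top [(0.97, array([292., 202.]), array([522.6,  99. , 100. ]))]
   tri [532.1 101.1  44.7]
lamp scene [(0.86, array([342., 193.]), array([529. ,  96.4,  30. ]))]
lamp top [(0.68, array([294., 200.]), array([542.6,  95.4,  30. ]))]
   tri [538.8  92.3  44.3]
beaker scene [(0.77, array([300., 228.]), array([585.4, -89.2,  40. ]))]
beaker top [(0.52, array([341., 186.]), array([586.9, -82.2,  40. ]))]
   tri [585.8 -85.6  38.6]
small_jar scene [(0.85, array([407., 201.]), array([660.2
[... 306 characters left out ...]
3.5,  10. ])), (0.52, array([293., 202.]), array([535.8, 100.2,  10. ]))]
   tri [436.8 -89.5  27.9]
big_jar scene [(0.83, array([142., 224.]), array([ 379.1, -497.6,   86. ]))]
big_jar top [(0.93, array([464., 240.]), array([ 366.8, -506.7,   86. ]))]
   tri [ 368.7 -504.1   75.8]
steel_box scene [(0.66, array([446., 163.]), array([579. , 486.3,  15. ]))]
steel_box top [(0.72, array([192., 198.]), array([563.7, 481.1,  15. ])), (0.63, array([344., 230.]), array([425.2, -85.7,  15. ]))]
   tri [569.8 490.    2.4]
reagent scene [(0.88, array([184., 292.]), array([ 629.1, -460.9,   65. ]))]
reagent top [(0.63, array([440., 173.]), array([ 618.8, -446.9,   65. ]))]
   tri [ 621.8 -456.7   48.4]
```

Run:
```python
import cv2,numpy as np
a=cv2.imread("pics/top0.png")[155:245,230:370];b=cv2.imread("pics/scene0.png")[140:250,270:430]
a=cv2.resize(a,None,fx=5.0,fy=5.0,interpolation=cv2.INTER_CUBIC);b=cv2.resize(b,None,fx=5,fy=5,interpolation=cv2.INTER_CUBIC)
cv2.imwrite("pics/ca.png",a);cv2.imwrite("pics/cb.png",b)
```

```text
(no output)
```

View pics/ca.png

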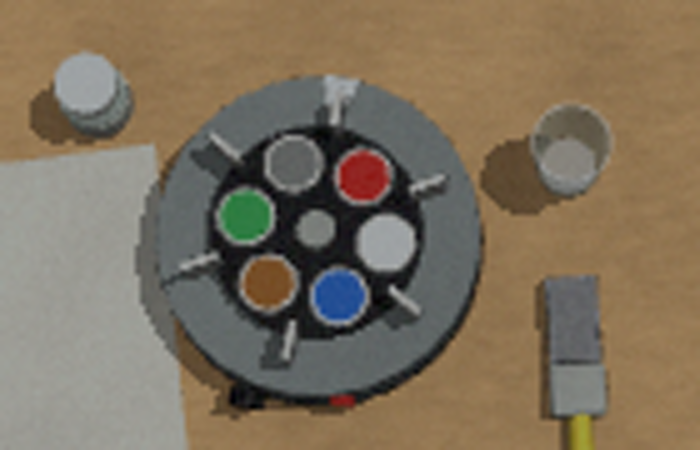

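View pics/cb.png

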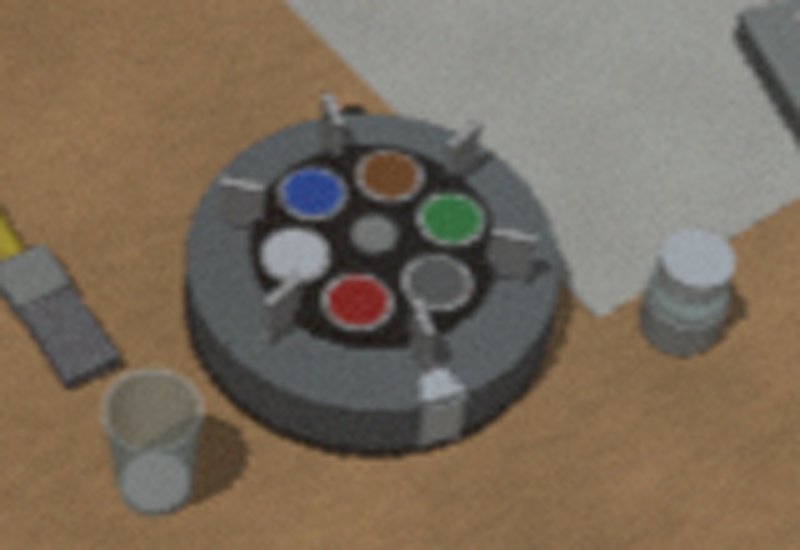

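The top crop shows the arrow pointing to world +x, at (340,88), hidden in part by a tab. Blue is at (340,296), almost opposite, and the hub is at (317,229). The scene crop agrees: arrow (440,385), blue (312,193), hub (374,234). Next I fit the pose.

```bash
cat >> h.py <<'E'
from scipy.optimize import least_squares
# m: dict view-> dict name->(u,v); filters order ccw
ORD=["blue","white","red","grey","green","amber"]
def fit(P,m):
    def res(q,full=False):
        cx,cy,a=q[:3];r=[];nm=[]
        for vi,(n,p) in enumerate(P.items()):
            for k,uv in m[n].items():
                if k=="hub": X=(cx,cy,75)
                elif k in ORD:
                    t=a+np.pi/3*ORD.index(k);X=(cx+52*np.cos(t),cy+52*np.sin(t),72)
                else: continue
                r+=list(np.array(proj(p,X))-uv-q[3+2*vi:5+2*vi]*np.array(1.));nm.append((n,k))
        r+=list(np.array(q[3:])*1.0)   # weak prior: small calibration shift per view
        return np.array(r)
    s=least_squares(res,[535,93,-2.8]+[0]*2*len(P));return s.x,res(s.x)
E
python3 - <<'E'
from h import *
np.set_printoptions(precision=2,suppress=True)
P={"top":ctrl.get_image("top"),"scene":ctrl.get_image("scene")}
T=dict(blue=(340,296),amber=(268,283),green=(246,215),grey=(294,163),red=(363,177),white=(386,242),hub=(317,229))
S=dict(blue=(312,193),amber=(389,175),green=(451,218),grey=(437,282),red=(358,300),white=(295,255),hub=(374,234))
cv=lambda d,o:{k:np.array([o[0]+(v[0]+.5)/5-.5,o[1]+(v[1]+.5)/5-.5]) for k,v in d.items()}
m={"top":cv(T,(230,155)),"scene":cv(S,(270,140))}
q,r=fit(P,m);print("centre",q[:2],"blue deg",np.degrees(q[2]),"shift",q[3:],"rms",np.sqrt(np.mean(r**2)))
for n,p,uvs in(("top",P["top"],[(340,88)]),("scene",P["scene"],[(440,380),(442,397)])):
    sh=q[3:5] if n=="top" else q[5:7]
    for uv in uvs:
        o=(230,155) if n=="top" else (270,140)
        X=atz(p,np.array([o[0]+(uv[0]+.5)/5-.5,o[1]+(uv[1]+.5)/5-.5])+sh,55)-[q[0],q[1],0]
        print(n,"arrow r",np.hypot(X[0],X[1]),"deg",np.degrees(np.arctan2(X[1],X[0])))
s=ctrl.read_state();print(s["clock"],s["eef_pos"],s["tool_rot"],s["width"])
E
```

```text
centre [533.86  96.65] blue deg -162.46599068940066 shift [ 0.06 -0.54 -0.16 -0.55] rms 0.1778940440986827
top arrow r 110.44036121328585 deg -9.541725224840189
scene arrow r 104.9792882107581 deg -8.171979731621198
scene arrow r 116.85227659215748 deg -10.144213351026167
1.2 [ 251.8  -599.27  231.32] [ 3.14 -0.    0.4 ] 85.31068188290249
```

>>> {"op": "step_arm", "data": {"series": [[[0,0,0.188,0,0,0,1],[0,0,0.188,0,0,0,1],[0,0,0.188,0,0,0,1],[0,0,0,0.088,-0.2295,0,1],[0,0,0,0.088,-0.2295,0,1],[0,0,0,0.088,-0.2295,0,1],[0,0,0,0.088,-0.2295,0,1],[0,0,0,0.088,-0.2295,0,1],[0,0,0,0.088,-0.2295,0,1],[0,0,0,0.088,-0.2295,0,1],[0,0,0,0.088,-0.2295,0,1],[0,0,0,0.088,-0.2295,0,1]]]}}

```text
clock: 2.4
eef_pos: [385.1, -293.8, 231.6]
tool_rot: [3.141, -0.001, -0.045]
force: [0.1, -0.5, 0.2]
width: 0.1
gripper_force: 0.0
```

>>> {"op": "step_arm", "data": {"series": [[[0,0,0,0.088,-0.2295,0,1],[0,0,0,0.088,-0.2295,0,1],[0,0,0,0.088,-0.2295,0,1],[0,0,0,0.088,-0.2295,0,1],[0,0,0,0.088,-0.2295,0,1],[0,0,0,0.088,-0.2295,0,1],[0,0,0,0.088,-0.2295,0,1],[0,0,0,0.088,-0.2295,0,1],[0,0,0,0.088,-0.2295,0,1],[0,0,0,0,0,0,1],[0,0,0,0,0,0,1]]]}}

```text
clock: 3.5
eef_pos: [517.3, 9.8, 231.3]
tool_rot: [3.141, 0.0, -0.043]
force: [-0.5, -0.4, 0.3]
width: -0.1
gripper_force: 0.0
```

>>> {"op": "step_arm", "data": {"series": [[[0,0,0,0,0,0.2,1],[0,0,0,0,0,0.2,1],[0,0,0,0,0,0.2,1],[0,0,0,0,0,0.2,1],[0,0,0,0,0,0.2,1],[0,0,0,0,0,0,1],[0,0,0,0,0,0,1]]]}}

```text
clock: 4.2
eef_pos: [516.9, 7.7, 81.7]
tool_rot: [3.141, 0.001, -0.047]
force: [-0.6, -0.5, 1.0]
width: 0.1
gripper_force: 0.0
```

Run:
```python
from h import *
p=ctrl.get_image("scene");cv2.imwrite("pics/c1.png",cv2.resize(p["img"][110:250,250:430,::-1],None,fx=4,fy=4,interpolation=cv2.INTER_CUBIC))
```

```text
(no output)
```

View pics/c1.png

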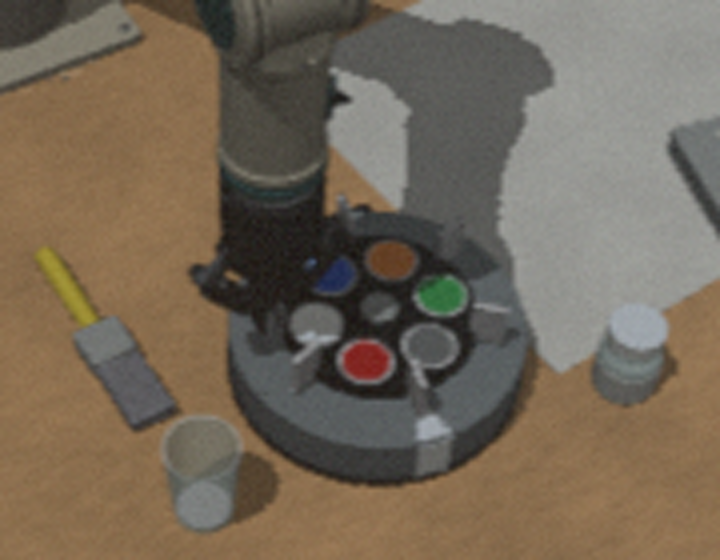

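>>> {"op": "step_arm", "data": {"series": [[[0,0,-0.0889,0.0416,0.0045,0,1],[0,0,-0.0889,0.0416,0.0045,0,1],[0,0,-0.0889,0.0416,0.0045,0,1],[0,0,-0.0889,0.0416,0.0045,0,1],[0,0,-0.0889,0.0416,0.0045,0,1],[0,0,-0.0889,0.0416,0.0045,0,1],[0,0,-0.0889,0.0416,0.0045,0,1],[0,0,-0.0889,0.0416,0.0045,0,1],[0,0,-0.0889,0.0416,0.0045,0,1]]]}}

```text
clock: 5.15
eef_pos: [572.7, 14.9, 83.5]
tool_rot: [3.14, -0.0, 0.585]
force: [-2.1, -0.3, 1.3]
width: 0.1
gripper_force: 1.0
```

>>> {"op": "step_arm", "data": {"series": [[[0,0,-0.0889,0.0416,0.0045,0,1],[0,0,-0.0889,0.0416,0.0045,0,1],[0,0,-0.0889,0.0416,0.0045,0,1],[0,0,-0.0889,0.0416,0.0045,0,1],[0,0,-0.0889,0.0416,0.0045,0,1],[0,0,-0.0889,0.0416,0.0045,0,1],[0,0,-0.0889,0.0416,0.0045,0,1],[0,0,-0.0889,0.0416,0.0045,0,1],[0,0,-0.0889,0.0416,0.0045,0,1],[0,0,-0.0889,0.0416,0.0045,0,1],[0,0,-0.0889,0.0416,0.0045,0,1],[0,0,-0.0889,0.0416,0.0045,0,1]]]}}

```text
clock: 6.35
eef_pos: [620.7, 69.5, 83.5]
tool_rot: [3.139, 0.003, 1.422]
force: [-1.1, -1.7, 0.5]
width: 0.1
gripper_force: 1.0
```

>>> {"op": "step_arm", "data": {"series": [[[0,0,-0.0889,0.0416,0.0045,0,1],[0,0,-0.0889,0.0416,0.0045,0,1],[0,0,0,0,0,0,1],[0,0,0,0,0,0,1]]]}}

```text
clock: 6.75
eef_pos: [623.8, 83.2, 82.9]
tool_rot: [3.139, 0.0, 1.559]
force: [0.3, -0.6, -0.4]
width: 0.1
gripper_force: 0.0
```

>>> {"op": "step_arm", "data": {"series": [[[0,0,0.1778,-0.0826,-0.0176,0,1],[0,0,0,0,0,-0.2,1],[0,0,0,0,0,-0.2,1],[0,0,0.1778,-0.0826,-0.0176,0,1],[0,0,0.1778,-0.0826,-0.0176,0,1],[0,0,0.1778,-0.0826,-0.0176,0,1],[0,0,0.1778,-0.0826,-0.0176,0,1],[0,0,0.1778,-0.0826,-0.0176,0,1],[0,0,0.1778,-0.0826,-0.0176,0,1],[0,0,0.1778,-0.0826,-0.0176,0,1],[0,0,0.1778,-0.0826,-0.0176,0,1],[0,0,0.1778,-0.0826,-0.0176,0,1]]]}}

```text
clock: 7.95
eef_pos: [535.4, 5.7, 142.3]
tool_rot: [3.141, -0.002, 0.156]
force: [0.3, 0.4, -0.7]
width: 0.2
gripper_force: 0.0
```

>>> {"op": "step_arm", "data": {"series": [[[0,0,0,0,0,0,1],[0,0,0,0,0,0,1]]]}}

```text
clock: 8.15
eef_pos: [536.2, 6.5, 142.1]
tool_rot: [3.141, -0.002, 0.167]
force: [-0.5, -0.5, -0.4]
width: 0.3
gripper_force: 0.0
```

Run:
```python
from h import *
p=ctrl.get_image("scene");q=ctrl.get_image("top")
f=lambda i:cv2.resize(i[:,:,::-1],None,fx=5,fy=5,interpolation=cv2.INTER_CUBIC)
cv2.imwrite("pics/c2.png",f(p["img"][140:250,270:430]))
```

```text
(no output)
```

View pics/c2.png

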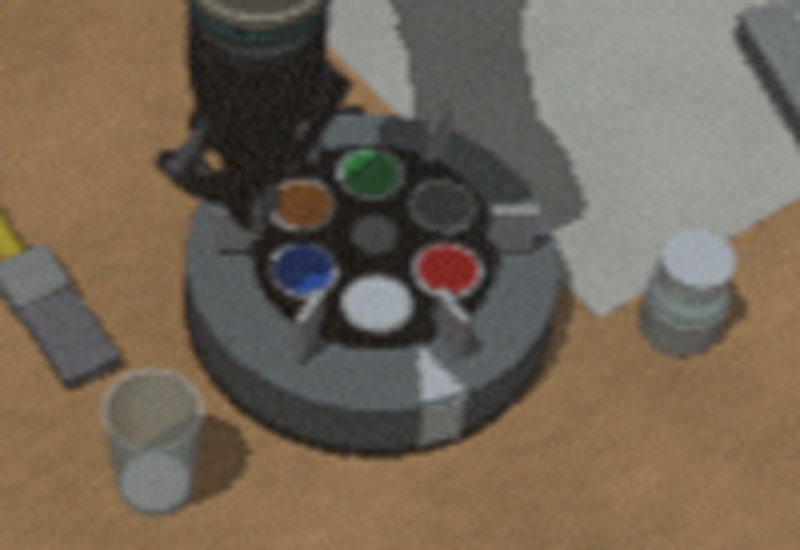

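```bash
cat >> h.py <<'E'
C=np.array([533.86,96.65]);SH={"top":np.array([.06,-.54]),"scene":np.array([-.16,-.55])}
OFF={"top":(230,155),"scene":(270,140)}
def full(n,xy): return np.array([OFF[n][0]+(xy[0]+.5)/5-.5,OFF[n][1]+(xy[1]+.5)/5-.5])
def crop(n,p,X):
    u=np.array(proj(p,X))-SH[n];return [(u[0]-OFF[n][0]+.5)*5-.5,(u[1]-OFF[n][1]+.5)*5-.5]
def polar(n,p,xy,z):
    X=atz(p,full(n,xy)+SH[n],z)[:2]-C;return np.hypot(*X),np.degrees(np.arctan2(X[1],X[0]))
E
python3 - <<'E'
from h import *
p=ctrl.get_image("scene");n="scene"
S=dict(blue=(303,270),amber=(303,204),green=(371,174),grey=(442,206),red=(447,270),white=(377,304))
for k,v in S.items():
    r,a=polar(n,p,v,72);print(k,round(r,1),round((a-60*ORD.index(k)+180)%360-180,1))
for d in(-7,-8,-9,-10,-11,-12):
    t=np.radians(d);c,s=np.cos(t),np.sin(t);print(d,[np.round(crop(n,p,(C[0]+R*c,C[1]+R*s,z))) for R,z in((82,55),(118,55),(120,45),(120,10))])
s=ctrl.read_state();print(s["clock"],s["eef_pos"],s["tool_rot"])
E
```

```text
blue 52.6 -88.1
amber 51.0 -89.6
green 51.0 -89.6
grey 51.0 -90.3
red 52.1 -89.9
white 53.2 -89.2
-7 [array([427., 350.]), array([452., 395.]), array([452., 407.]), array([447., 438.])]
-8 [array([425., 351.]), array([449., 396.]), array([449., 408.]), array([444., 439.])]
-9 [array([423., 352.]), array([446., 397.]), array([446., 409.]), array([441., 440.])]
-10 [array([421., 352.]), array([443., 398.]), array([443., 410.]), array([438., 441.])]
-11 [array([418., 353.]), array([440., 399.]), array([440., 411.]), array([435., 442.])]
-12 [array([416., 353.]), array([437., 400.]), array([437., 412.]), array([432., 443.])]
8.3 [536.32012087   6.66526355 141.59836468] [-3.14149933e+00 -1.55037637e-03  1.65900491e-01]
```

>>> {"op": "step_arm", "data": {"series": [[[0,0,0,0,0,0.2,1],[0,0,0,0,0,0.2,1],[0,0,0,0,0,0,1],[0,0,-0.0889,0.0416,0.0045,0,1],[0,0,-0.0889,0.0416,0.0045,0,1],[0,0,-0.0889,0.0416,0.0045,0,1],[0,0,-0.0889,0.0416,0.0045,0,1],[0,0,-0.0889,0.0416,0.0045,0,1],[0,0,-0.0889,0.0416,0.0045,0,1],[0,0,-0.0889,0.0416,0.0045,0,1],[0,0,-0.0889,0.0416,0.0045,0,1],[0,0,-0.0889,0.0416,0.0045,0,1]]]}}

```text
clock: 9.5
eef_pos: [588.3, 23.8, 82.7]
tool_rot: [3.14, 0.001, 0.795]
force: [-1.1, -1.2, 0.7]
width: 0.2
gripper_force: 0.9
```

>>> {"op": "step_arm", "data": {"series": [[[0,0,-0.0889,0.0416,0.0045,0,1],[0,0,-0.0889,0.0416,0.0045,0,1],[0,0,-0.0889,0.0416,0.0045,0,1],[0,0,-0.0889,0.0416,0.0045,0,1],[0,0,-0.0889,0.0416,0.0045,0,1],[0,0,-0.0889,0.0416,0.0045,0,1],[0,0,-0.0889,0.0416,0.0045,0,1],[0,0,-0.0889,0.0416,0.0045,0,1],[0,0,-0.0889,0.0416,0.0045,0,1],[0,0,-0.0889,0.0416,0.0045,0,1],[0,0,-0.0889,0.0416,0.0045,0,1],[0,0,-0.0889,0.0416,0.0045,0,1]]]}}

```text
clock: 10.7
eef_pos: [624.4, 87.3, 82.7]
tool_rot: [3.139, 0.002, 1.632]
force: [1.4, -1.2, -0.9]
width: -0.1
gripper_force: 0.9
```

>>> {"op": "step_arm", "data": {"series": [[[0,0,-0.0889,0.0416,0.0045,0,1],[0,0,-0.0889,0.0416,0.0045,0,1],[0,0,0,0,0,0,1],[0,0,0,0,0,0,1]]]}}

```text
clock: 11.1
eef_pos: [623.7, 101.2, 82.2]
tool_rot: [3.141, 0.0, 1.768]
force: [0.7, -0.4, 0.6]
width: -0.2
gripper_force: 0.0
```

Run:
```python
from h import *
p=ctrl.get_image("scene")
cv2.imwrite("pics/c3.png",cv2.resize(p["img"][140:250,270:430,::-1],None,fx=5,fy=5,interpolation=cv2.INTER_CUBIC))
```

```text
(no output)
```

View pics/c3.png

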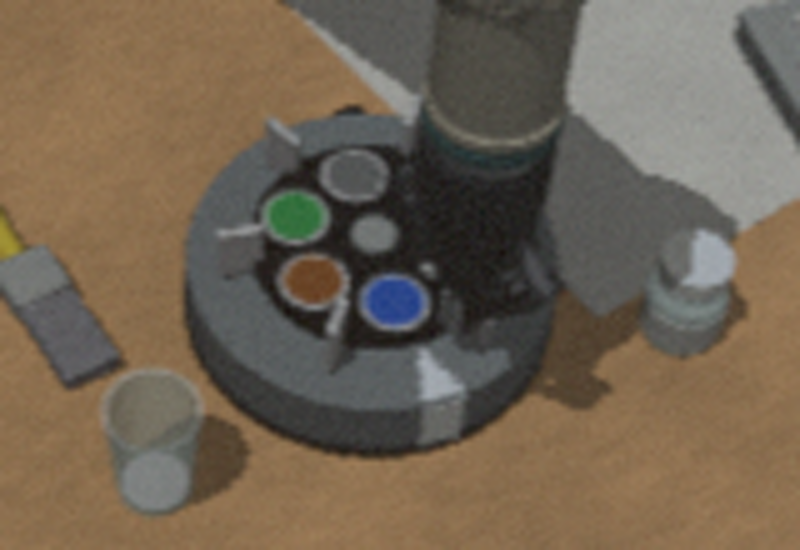

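```bash
cat >> h.py <<'E'
def filt(n,p,names,deg):
    "refine filter centres: centroid of saturated colour near predicted"
    out={}
    for k in names:
        t=np.radians(deg+60*ORD.index(k));u=np.array(proj(p,(C[0]+52*np.cos(t),C[1]+52*np.sin(t),72)))-SH[n]
        hsv=cv2.cvtColor(p["img"],cv2.COLOR_RGB2HSV).astype(int);y,x=np.mgrid[:400,:640]
        M=(np.hypot(x-u[0],y-u[1])<11)&(hsv[...,1]>120)&(hsv[...,2]>60)
        w=M*1.;c=np.array([(w*x).sum(),(w*y).sum()])/w.sum()
        X=atz(p,c+SH[n],72)[:2]-C;out[k]=(int(M.sum()),round(np.hypot(*X),1),round((np.degrees(np.arctan2(X[1],X[0]))-60*ORD.index(k)+180)%360-180,2))
    return out
E
python3 - <<'E'
from h import *
p=ctrl.get_image("scene");n="scene"
print(filt(n,p,["blue","amber","green"],-18))
g=p["img"].astype(int).mean(2).astype(int);print("cols",list(range(350,367)))
for v in range(206,231):print(v,g[v,350:367])
E
```

```text
{'blue': (78, np.float64(52.1), np.float64(-17.53)), 'amber': (78, np.float64(49.6), np.float64(-22.0)), 'green': (69, np.float64(49.4), np.float64(-11.45))}
cols [350, 351, 352, 353, 354, 355, 356, 357, 358, 359, 360, 361, 362, 363, 364, 365, 366]
206 [54 52 45 32 27 29 29 31 43 63 67 59 52 44 55 54 64]
207 [30 31 27 25 36 33 43 62 78 89 83 66 56 59 57 62 64]
208 [30 38 39 47 59 60 77 93 96 94 84 68 59 59 55 63 66]
209 [ 57  63  80  95 105 103  96  94  92  95  92  85  65  63  62  60  55]
210 [ 92  91  93 108 146 139 101  94  98  96  95  90  85  79  80  71  64]
211 [ 93  90  92 106 143 154 124 103  93  96  94  97  94  94  95  93  97]
212 [ 92  90  96 131 161 163 151 124 105  95  97  95  97  93  96  95 101]
213 [ 92  88  98 124 157 166 162 145 120 104  93  94  94  94  98  92  92]
214 [ 94  91  95 113 144 165 163 164 162 140 105  99  95  97  94  95  95]
215 [ 94  92  88  99 135 165 165 165 165 154 138 113  98  97  97 100  94]
216 [ 95  92  93 113 144 163 165 165 164 165 150 125 112  96  95  92  91]
217 [ 95  97  92 105 140 165 166 165 166 165 165 157 135  99  90  83  69]
218 [ 95  94  
[... 247 characters left out ...]
4 102 101  99  84  62  54  50  53]
222 [ 64  57  59  59  79 101  98 102 100  97  99  95  80  59  53  55  54]
223 [ 59  56  58  57  80  99 100  99  99  98 101  94  77  55  56  55  47]
224 [ 59  58  59  61  80  98  98 100  99 100  97  91  71  52  51  43  45]
225 [ 60  57  58  65  83 103  98 102 101 103  99  90  68  47  36  33  50]
226 [ 60  60  57  63  84 102 101  99 100 102  99  83  45  35  49  64  86]
227 [ 58  60  58  68  86  99  92  96  89  79  76  76  57  65  88 107 112]
228 [ 58  51  55  66  85  86  71  58  46  52  61  70  89 112 109 109 108]
229 [ 44  37  39  53  53  48  48  53  65  82 109 108 111 107 110 109 108]
230 [ 38  53  56  60  69  77  91 105 111 117 116 112 112 113 106 109 112]
```

Run:
```python
from h import *
p=ctrl.get_image("scene");n="scene"
g=p["img"].astype(float).mean(2)
y,x=np.mgrid[209:221,352:365];w=np.clip(g[209:221,352:365]-100,0,66)*((y<219.9))
c=np.array([(w*x).sum(),(w*y).sum()])/w.sum()
def pol(u,z):
    X=atz(p,np.array(u)+SH[n],z)[:2]-C;return np.round([np.hypot(*X),np.degrees(np.arctan2(X[1],X[0]))],2)
print("arrow centroid",c,pol(c,55))
for u in((353.9,209.5),(353.6,219.3),(362.6,217.3),(358.1,218.4)):print(u,pol(u,55))
for d in np.arange(-12,-7,.5):
    t=np.radians(d);X=(C[0]+120*np.cos(t),C[1]+120*np.sin(t));print(d,np.array(proj(p,(*X,35)))-SH[n])
```

```text
arrow centroid [356.64146418 215.33715716] [103.09  -9.47]
(353.9, 209.5) [80.22 -9.07]
(353.6, 219.3) [114.33 -16.69]
(362.6, 217.3) [116.64  -2.45]
(358.1, 218.4) [114.93  -9.58]
-12.0 [356.63718723 223.7762299 ]
-11.5 [356.95742701 223.69177146]
-11.0 [357.27649965 223.60495244]
-10.5 [357.59437758 223.51578158]
-10.0 [357.91103333 223.42426784]
-9.5 [358.2264396 223.3304204]
-9.0 [358.54056923 223.23424869]
-8.5 [358.85339522 223.13576233]
-8.0 [359.16489072 223.03497119]
-7.5 [359.47502904 222.93188534]
```

>>> {"op": "step_arm", "data": {"series": [[[0,0,-0.0444,0.0208,0.0026,0,1],[0,0,-0.0444,0.0208,0.0026,0,1],[0,0,-0.0444,0.0208,0.0026,0,1],[0,0,-0.0444,0.0208,0.0026,0,1],[0,0,0,0,0,0,1],[0,0,0,0,0,0,1]]]}}

```text
clock: 11.85
eef_pos: [621.3, 114.8, 81.2]
tool_rot: [3.141, -0.001, 1.91]
force: [-0.2, -0.1, 0.3]
width: -0.0
gripper_force: 0.0
```

>>> {"op": "step_arm", "data": {"series": [[[0,0,0.0889,-0.0413,-0.0066,0,1],[0,0,0.0889,-0.0413,-0.0066,0,1],[0,0,0,0,0,0,1],[0,0,0,0,0,-0.2,1],[0,0,0,0,0,-0.2,1],[0,0,0,0,0,-0.2,1],[0,0,0,-0.227,-0.078,0,1],[0,0,0,-0.227,-0.078,0,1],[0,0,0,-0.227,-0.078,0,1],[0,0,0,-0.227,-0.078,0,1],[0,0,0,-0.227,-0.078,0,1],[0,0,0,-0.227,-0.078,0,1]]]}}

```text
clock: 13.05
eef_pos: [594.7, -113.2, 171.4]
tool_rot: [3.141, -0.001, 1.772]
force: [1.4, 0.7, -0.6]
width: -0.1
gripper_force: 0.0
```

Run:
```python
from h import *
P={n:ctrl.get_image(n) for n in("scene","top")}
f=lambda i:cv2.resize(i[:,:,::-1],None,fx=5,fy=5,interpolation=cv2.INTER_CUBIC)
cv2.imwrite("pics/c4s.png",f(P["scene"]["img"][140:250,270:430]));cv2.imwrite("pics/c4t.png",f(P["top"]["img"][155:245,230:370]))
```

```text
(no output)
```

View pics/c4s.png

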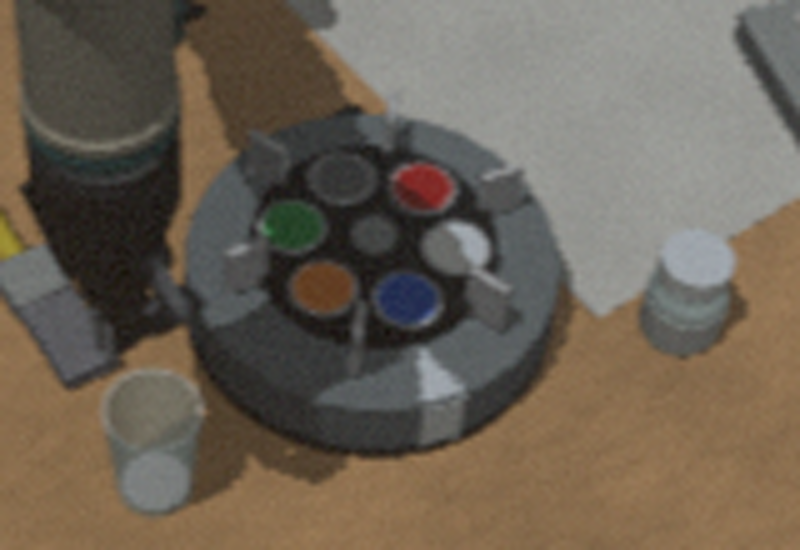

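View pics/c4t.png

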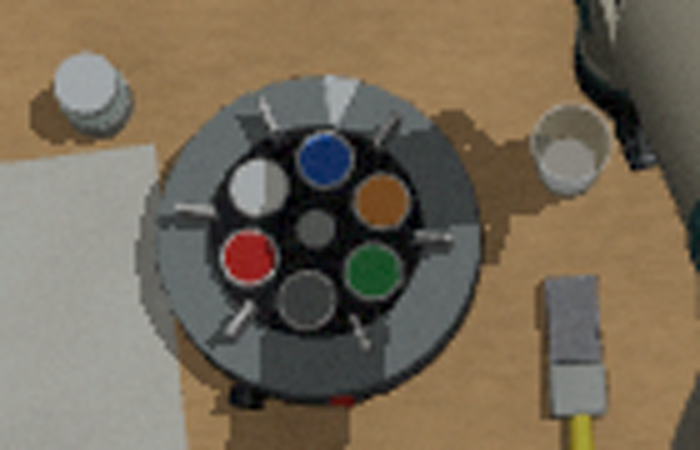

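Run:
```python
from h import *
P={"top":ctrl.get_image("top"),"scene":ctrl.get_image("scene")}
T=dict(blue=(325,159),white=(259,187),red=(249,257),grey=(307,299),green=(374,271),amber=(382,200),hub=(317,229))
S=dict(blue=(408,299),amber=(325,288),green=(293,226),grey=(343,178),red=(424,187),white=(456,248),hub=(374,234))
m={"top":{k:full("top",v) for k,v in T.items()},"scene":{k:full("scene",v) for k,v in S.items()}}
q,r=fit(P,m);print(q[:2],np.degrees(q[2]),q[3:],np.sqrt(np.mean(r**2)))
for n,d in(("top",T),("scene",S)):
    print(n,[round(float((polar(n,P[n],d[k],72)[1]-60*i+180)%360-180),1) for i,k in enumerate(ORD)])
p=P["top"];n="top"
for v in((336,126),(322,76),(358,79),(340,77.5)):print(v,polar(n,p,v,55))
g=p["img"].astype(float).mean(2);ys,xs=slice(169,181),slice(291,305);y,x=np.mgrid[ys,xs];print(g[ys,xs].astype(int))
w=np.clip(g[ys,xs]-130,0,60)
c=np.array([(w*x).sum(),(w*y).sum()])/w.sum();X=atz(p,c+SH[n],55)[:2]-C;print(c,np.hypot(*X),np.degrees(np.arctan2(X[1],X[0])))
```

```text
[534.33292701  96.889578  ] -8.247396533221604 [ 0.02256639 -0.5756     -0.21025581 -0.56030829] 0.1865138073273995
top [-8.0, -8.1, -8.6, -8.5, -8.2, -7.6]
scene [-7.8, -9.3, -9.3, -8.7, -8.0, -6.8]
(336, 126) (np.float64(81.44378156321312), np.float64(-10.463115087339677))
(322, 76) (np.float64(118.62036563929573), np.float64(-2.483758769393563))
(358, 79) (np.float64(119.66413518523939), np.float64(-15.414211841528154))
(340, 77.5) (np.float64(118.38465631666048), np.float64(-8.978552116156184))
[[117 118 118 121 120 119 118 115 116 115 117 118 119 118]
 [109 102 102 105 163 162 138 123 127 128 129 118 119 120]
 [107 103 104 126 164 162 164 163 161 162 147  95 116 119]
 [104 104 106 109 147 165 162 165 162 160 116 103 101 102]
 [104 104 106 106 142 164 161 164 162 160 103 106 106 105]
 [107 104 105 108 150 163 163 163 162 120 107 107 106 106]
 [106 106 107 104 138 164 163 162 161  94 103 108 108 104]
 [104 105 104 105 126 162 162 162 110 104 102 104 105 105]
 [103 104 105 104 110 163 161 148 105 102 103 105 103 102]
 [105 106 106 106 106 163 159 116 104 103 103 103 104 102]
 [106 104 104 102 107 144 142 101 104 102 103 103 104 103]
 [ 49  48  55  51  48  54 103  82 101 100 103 100  62  58]]
[297.2662624  173.57855568] 105.07193735923529 -9.298334032073788
```

>>> {"op": "step_arm", "data": {"series": [[[0,0,0.1595,0,0,0,1],[0,0,0.1595,0,0,0,1],[0,0,0.1595,0,0,0,1],[0,0,0.1595,0,0,0,1],[0,0,0,0,0,0,1],[0,0,0,0,0,0,1]]]}}

```text
clock: 13.85
eef_pos: [595.3, -110.6, 171.4]
tool_rot: [3.142, -0.001, 1.275]
force: [0.7, 0.1, -0.1]
width: -0.2
gripper_force: 0.0
```

>>> {"op": "step_arm", "data": {"series": [[[0,0,0,0.2158,-0.0334,0,1],[0,0,0,0.2158,-0.0334,0,1],[0,0,0,0.2158,-0.0334,0,1],[0,0,0,0.2158,-0.0334,0,1],[0,0,0,0.2158,-0.0334,0,1],[0,0,0,0.2158,-0.0334,0,1],[0,0,0,0,0,0,1],[0,0,0,0,0,0,1],[0,0,0,0,0,0.2,1],[0,0,0,0,0,0.2,1],[0,0,0,0,0,0.2,1],[0,0,0,0,0,0,1]]]}}

```text
clock: 15.05
eef_pos: [620.7, 79.2, 77.4]
tool_rot: [-3.135, 0.005, 1.269]
force: [-0.9, -0.3, -0.1]
width: 0.1
gripper_force: 0.0
```

>>> {"op": "step_arm", "data": {"series": [[[0,0,0,0,0,0,1],[0,0,0,0,0,0,1]]]}}

```text
clock: 15.25
eef_pos: [625.2, 81.5, 83.0]
tool_rot: [3.139, -0.001, 1.269]
force: [-0.1, 0.3, 0.3]
width: 0.2
gripper_force: 0.0
```

>>> {"op": "step_arm", "data": {"series": [[[0,0,0.0444,-0.0212,0.0026,0,1],[0,0,0.0444,-0.0212,0.0026,0,1],[0,0,0.0444,-0.0212,0.0026,0,1],[0,0,0.0444,-0.0212,0.0026,0,1],[0,0,0.0444,-0.0212,0.0026,0,1],[0,0,0.0444,-0.0212,0.0026,0,1],[0,0,0.0444,-0.0212,0.0026,0,1],[0,0,0.0444,-0.0212,0.0026,0,1],[0,0,0,0,0,0,1],[0,0,0,0,0,0,1],[0,0,0,0,0,0,1]]]}}

```text
clock: 16.35
eef_pos: [616.4, 57.7, 81.3]
tool_rot: [-3.142, -0.0, 0.99]
force: [0.5, -0.3, 0.7]
width: -0.0
gripper_force: 0.0
```

>>> {"op": "step_arm", "data": {"series": [[[0,0,0.0111,-0.0053,0.0007,0,1],[0,0,0.0111,-0.0053,0.0007,0,1],[0,0,0.0111,-0.0053,0.0007,0,1],[0,0,0.0111,-0.0053,0.0007,0,1],[0,0,0.0111,-0.0053,0.0007,0,1],[0,0,0.0111,-0.0053,0.0007,0,1],[0,0,0.0111,-0.0053,0.0007,0,1],[0,0,0.0111,-0.0053,0.0007,0,1],[0,0,0.0111,-0.0053,0.0007,0,1],[0,0,0,0,0,0,1],[0,0,0,0,0,0,1]]]}}

```text
clock: 17.45
eef_pos: [613.3, 51.4, 81.4]
tool_rot: [3.141, -0.001, 0.912]
force: [2.2, 1.0, -0.8]
width: -0.3
gripper_force: 0.9
```

Run:
```python
from h import *
p=ctrl.get_image("scene")
cv2.imwrite("pics/c5.png",cv2.resize(p["img"][140:250,270:430,::-1],None,fx=5,fy=5,interpolation=cv2.INTER_CUBIC))
```

```text
(no output)
```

View pics/c5.png

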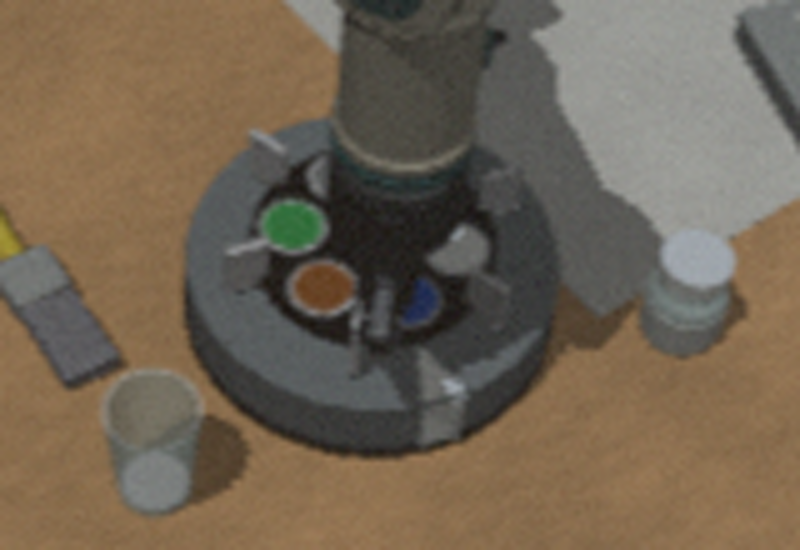

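>>> {"op": "step_arm", "data": {"series": [[[0,0,-0.0444,0.0212,-0.0035,0,1],[0,0,-0.0444,0.0212,-0.0035,0,1],[0,0,-0.0444,0.0212,-0.0035,0,1],[0,0,0,0,0,0,1],[0,0,0,0,0,-0.25,1],[0,0,0,0,0,-0.25,1],[0,0,0,0,0,-0.25,1],[0,0,0,-0.208,0.12,0,1],[0,0,0,-0.208,0.12,0,1],[0,0,0,-0.208,0.12,0,1],[0,0,0,-0.208,0.12,0,1],[0,0,0,-0.208,0.12,0,1]]]}}

```text
clock: 18.7
eef_pos: [611.2, -122.0, 193.9]
tool_rot: [-3.142, 0.0, 1.016]
force: [0.1, 0.1, -0.6]
width: 0.3
gripper_force: 0.0
```

>>> {"op": "step_arm", "data": {"series": [[[0,0,0,-0.208,0.12,0,1],[0,0,0,-0.208,0.12,0,1],[0,0,0,0,0,0,1],[0,0,0,0,0,0,1]]]}}

```text
clock: 19.1
eef_pos: [608.8, -193.7, 193.6]
tool_rot: [-3.141, 0.0, 1.013]
force: [-0.0, 0.3, 0.7]
width: 0.2
gripper_force: 0.0
```

Run:
```python
from h import *
P={n:ctrl.get_image(n) for n in("scene","top")}
f=lambda i,s:cv2.resize(i[:,:,::-1],None,fx=s,fy=s,interpolation=cv2.INTER_CUBIC)
cv2.imwrite("pics/c6t.png",f(P["top"]["img"][155:245,230:370],5));cv2.imwrite("pics/c6s.png",f(P["scene"]["img"][140:250,270:430],5))
```

```text
(no output)
```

View pics/c6t.png

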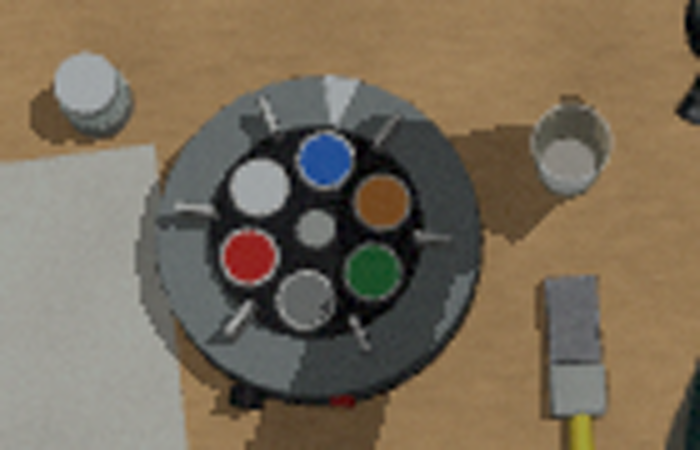

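View pics/c6s.png

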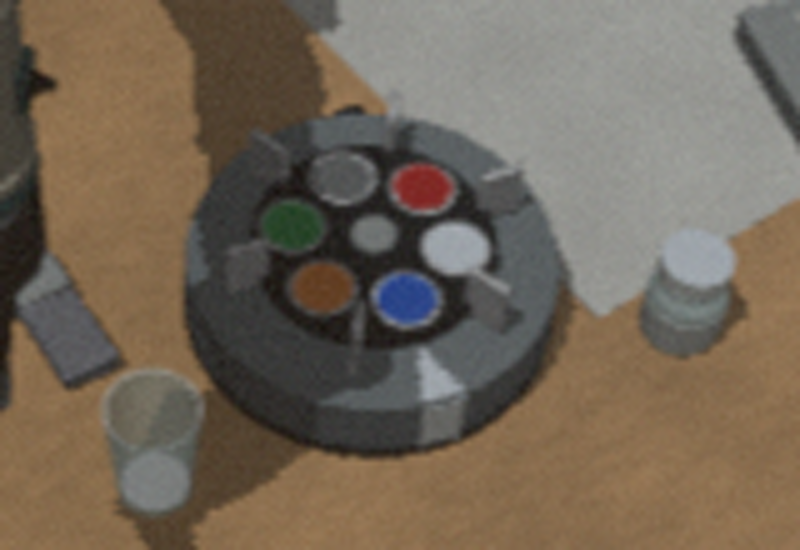

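```bash
cat >> h.py <<'E'
def wheel(n,p,deg):
    "angle of each coloured filter: chroma centroid on the wheel plane (rectified at 0.5 mm)"
    N=400;g=(np.arange(N)-N/2)*.4
    Xg,Yg=np.meshgrid(C[0]+g,C[1]+g);uv=np.array([np.array(proj(p,(a,b,72)))-SH[n] for a,b in zip(Xg.ravel(),Yg.ravel())]).reshape(N,N,2).astype(np.float32)
    im=cv2.remap(p["img"],uv[...,0],uv[...,1],cv2.INTER_LINEAR).astype(float);out={}
    for k in("blue","red","green","amber"):
        t=np.radians(deg+60*ORD.index(k));D=np.hypot(Xg-C[0]-52*np.cos(t),Yg-C[1]-52*np.sin(t))<23
        ch=im.max(2)-im.min(2);M=D&(ch>.5*np.percentile(ch[D],80))
        x,y=(Xg-C[0])[M].mean(),(Yg-C[1])[M].mean()
        out[k]=(round(float(np.hypot(x,y)),1),round(float((np.degrees(np.arctan2(y,x))-60*ORD.index(k)+180)%360-180),2))
    return out
E
python3 - <<'E'
from h import *
P={"top":ctrl.get_image("top"),"scene":ctrl.get_image("scene")}
T=dict(blue=(325,159.5),white=(260,187),red=(249,257),grey=(305,299),green=(373,271),amber=(382,201),hub=(316.5,229))
S=dict(blue=(407,299),amber=(322,288),green=(292,226),grey=(343,178),red=(422,188),white=(456,249),hub=(374,234))
m={"top":{k:full("top",v) for k,v in T.items()},"scene":{k:full("scene",v) for k,v in S.items()}}
q,r=fit(P,m);print(q[:2],np.degrees(q[2]),np.sqrt(np.mean(r**2)))
for n in P:
    w=wheel(n,P[n],-8.8);print(n,w,np.mean([v[1] for v in w.values()]))
o=cv2.imread("pics/top0.png")[:,:,::-1].copy();print("start",wheel("top",dict(P["top"],img=o),-162.5))
for nm,ref in(("top","top0.png"),("scene","scene0.png")):
    o=cv2.imread("pics/"+ref)[:,:,::-1];d=np.abs(P[nm]["img"].astype(int)-o).max(2)
    for k,X in dict(beaker=(586,-86,40),jar=(646,268,40),brush=(437,-90,10)).items():
        u,v=map(int,proj(P[nm],X));print(nm,k,int((d[v-18:v+18,u-18:u+18]>60).sum()))
E
```

```text
[534.15984177  96.66505796] -8.730261755793277 0.18893785037326366
top {'blue': (51.7, -7.93), 'red': (52.7, -9.17), 'green': (51.7, -9.22), 'amber': (51.3, -8.76)} -8.77
scene {'blue': (51.8, -8.53), 'red': (52.3, -8.12), 'green': (51.8, -9.02), 'amber': (52.0, -8.84)} -8.6275
start {'blue': (51.7, -163.02), 'red': (51.5, -162.32), 'green': (52.6, -162.41), 'amber': (52.5, -163.16)}
top beaker 1
top jar 0
top brush 0
scene beaker 1
scene jar 0
scene brush 533
```

```bash
python3 -c "
from cell import ctrl
print(ctrl.finish_job())"
```

```text
the job is handed in; nothing more can be done
None
```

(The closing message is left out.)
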